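# Open the sloping spoon box and put the soda spoon away

### The job

Open the sloping spoon box by lifting the lower end of its sliding lid over the stop lip and drawing the lid down the slope until it is clear of the grooves, and lay the lid flat, bar side up, about the middle of the black rubber bar mat. Then lay the long soda spoon down inside the open box so that all of it lies below the rim. Set both things down rather than dropping them, and leave the mixing cup, the malt tumbler and the sugar bowl standing where they are.

Things in the scene. Friction and masses are not known exactly. Their poses are not given: they have to be found in the camera images.
- spoon_box: Fixed wooden box, 240 mm long, 116 wide, on a dark steel stand, sloping 25 degrees, low end to the left as the robot sees it (+y). Frame in the slope: x up the slope along the box, y across, z square to the slope, out of the mouth (leaning 25 degrees from vertical to the low end). Origin: middle of the mouth, 120 mm above the counter, in the plane of the ledges the lid rests on (z = 0)
- box_floor (a point): Middle of the box's inner floor, box z = -40 mm. Axes as the box's. Inside space: box x -112 to 112, y -42 to 42, z -40 to 0. The stand below keeps within the box's outline
- box_lip (a point): Middle of the top edge of the stop lip, box x = -116, z = 6 mm: the low end wall, x -120 to -112, rises 6 mm above the ledges, 1 mm above the lid's upper face. Axes as the box's. Low side guides, inner faces at box y = +-52, top at z = 5, run the whole length
- box_groove (a point): Middle between the two grooves, box x = 87, z = 5 mm. Axes as the box's. Only at the upper end, box x 62 to 112, each side ledge is roofed to form a groove: roof underside at z = 10, top at 15, over |y| 44 to 58. The back wall behind, x 112 to 120, rises to z = 15
- lid: Loose pale wooden lid: plate 220 mm long (x), 100 wide (y), 5 thick, 90 to 162 g. Origin: centre of its underside; z out of its upper face. At the start it lies in the box, its frame within about 2 mm of the box's, its upper 48 mm under the groove roofs, its low end about 2 mm from the stop lip or touching it
- lid_bar (a point): Middle of the top of the lid's pull bar, at lid x = -90, z = 25 mm: a straight bar on the lid's upper face near its lower end, 10 mm thick (lid x), 90 mm wide (across the lid, y) and 20 mm tall (lid z 5 to 25). Axes as the lid's. Best pinched across its thickness, along lid x, with the tool square to the lid
- lid_front (a point): Middle of the low end's bottom edge, lid x = -110, z = 0. Axes as the lid's. The grooves' 5 mm of play is less than the 6 mm lip, so the low end alone must be raised, the upper end staying low in the grooves as the hinge (they allow about 5.5 degrees, 20 mm at this end). Drawn 50 mm down the slope, the lid is out from under the roofs and can be lifted off
- spoon: Loose stainless soda spoon, 188 mm long, 42 to 78 g, lying bowl up on the counter. Origin: on its underside, under the middle; x along it to its bowl, z up. Handle: straight bar 8 mm wide (y), z 5 to 12 mm, x = -90 to 60, 5 mm free below it; tail knob 16 mm across, 14 tall, at x = -88; bowl 36 mm across, 13 tall, at x = 74. Pinch it across y, near the middle
- spoon_tail (a point): Tail end of the spoon, at spoon x = -92, z = 7 mm. Axes as the spoon's
- spoon_tip (a point): Bowl end of the spoon, at spoon x = 88, z = 7 mm. Axes as the spoon's
- mat: Fixed black ribbed rubber bar mat lying on the counter to one side of the box, 280 mm (x) by 160 mm (y), 4 mm thick. Origin: centre of its underside, z up
- mixing_cup: Bystander: loose ribbed steel mixing cup, 98 mm across, 170 tall. Origin: centre of its foot, z up
- tumbler: Bystander: loose thick glass malt tumbler, 84 mm across, 150 tall. Origin: centre of its foot, z up
- sugar_bowl: Bystander: loose mint-green ceramic sugar bowl with a closed top, 96 mm across, 104 tall. Origin: centre of its foot, z up
- mixer: Fixed chrome spindle mixer with a black rocker switch, base 170 mm (x) by 200 mm (y), 510 tall, off to the left of the work. Origin: centre of its foot, z up. Not used
There are look-alikes about, which are no part of the job. Several things have the shape of the spoon; the one meant has the colours described above.

How it is judged (in metres and radians):
On the way:
1. the lid is drawn clear of the grooves ((x of lid in the frame of spoon_box below -0.05 m or distance between lid and spoon_box above 0.15 m)), for 0.1 s.
At the end, for the whole second after the job is handed in: The lid rests flat on the mat, bar up (within 0.1 rad of level, underside below 12 mm), its centre within 60 mm of the mat's centre; both ends of the spoon are inside the box's walls, below the rim (ledge plane), at rest; cup, tumbler and sugar bowl within 30 mm of their start, upright (horizontal distance between lid and mat below 0.06 m and angle between lid's own z axis and vertical below 0.1 rad and height (world z) of lid below 0.012 m and linear speed of each of lid, spoon below 0.02 m/s and z of spoon_tail in the frame of spoon_box between -0.045 and 0 m and z of spoon_tip in the frame of spoon_box between -0.045 and 0 m and x of spoon_tail in the frame of spoon_box between -0.116 and 0.116 m and x of spoon_tip in the frame of spoon_box between -0.116 and 0.116 m and y of spoon_tail in the frame of spoon_box between -0.046 and 0.046 m and y of spoon_tip in the frame of spoon_box between -0.046 and 0.046 m); the robot touches nothing.
It fails at once if the mixing cup is shifted more than 30 mm or tipped (distance of mixing_cup from where it was at the start of the episode above 0.03 m or angle between mixing_cup's own z axis and vertical above 0.3 rad).
It fails at once if the tumbler is shifted more than 30 mm or tipped (distance of tumbler from where it was at the start of the episode above 0.03 m or angle between tumbler's own z axis and vertical above 0.3 rad).
It fails at once if the sugar bowl is shifted more than 30 mm or tipped (distance of sugar_bowl from where it was at the start of the episode above 0.03 m or angle between sugar_bowl's own z axis and vertical above 0.3 rad).
It fails at once if the lid is dropped (falls untouched by the fingers faster than 0.9 m/s, some 40 mm) (linear speed of lid above 0.9 m/s and contact force between the fingers and lid below 0.1 N).
It fails at once if the spoon is dropped (falls untouched by the fingers faster than 0.9 m/s, some 40 mm) (linear speed of spoon above 0.9 m/s and contact force between the fingers and spoon below 0.1 N).
It also fails if it takes over 64 s, if anything falls off the work surface, if the arm or the gripper's body presses on something with over 40 N, if the wrist force passes 120 N, or if a joint passes its speed limit or range.

### The arm

A 6-joint arm with a two-finger parallel gripper is mounted at the origin on the work surface. World frame = base frame: x ahead of the robot, y to its left, z up, the work surface at z = 0. Lengths are in mm, angles in rad, forces in N, time in s.
With the tool pointing down it reaches from about 375 to 750 mm from the base axis. Payload 9 kg.
Tool frame: the origin (TCP) lies midway between the tips of the shut fingers; the grasp point (between the pads) lies 19 mm behind it; z points along the fingers, y is the direction in which the jaws open and shut (so a half turn about z gives the same grasp; the last joint's range is limited). The gripper opens to 85 mm and grips with 20 to 120 N. Pads are 22 mm wide; open, the fingers measure 114 mm over their backs; the gripper's body (76 mm by 85 mm) begins 54 mm behind the grasp point. The pads swing forward as they close: fully open they stand 13 mm farther back than shut.
Start: joints at [1.128, 0.104, 0.097, 1.564, 0, 1.353], TCP at [133.749, 584.934, 231.331] pointing down, gripper open.
Joint ranges: [-2.99, 2.99], [-0.84, 1.86], [-1.1, 1.16], [-1.84, 2.11], [-1.51, 1.56], [-3.14, 3.14]. Speed limits (rad/s): [2.22, 2.22, 2.57, 3.14, 3.14, 3.14].

### API

Orientations are given as a unit quaternion [w, x, y, z].
In Python, from rig import get_state, capture, job_done, look_for, masks_of, place_of gives the robot as it stands. The module is installed in compiled form; this text tells all that it offers.
- The arm moves only by the shell command python3 -m pendant 'ROWS' [FORCE]. ROWS is JSON, a list of rows, each an object with "linear": the shift along the tool's x, y, z in mm, a list of three; "rotation": the turn, a rotation vector about the tool's x, y, z in rad, a list of three; "jaw": the gripper command: -1 is fully open, 1 is shut, values between are in proportion. In form: [{"linear": [dx, dy, dz], "rotation": [rx, ry, rz], "jaw": jaw}, ...]. A call has 1 to 20 rows; each row is the pose to reach, as a shift and turn from the pose measured when the call began, along the tool's axes at that moment; what a row does not reach only later rows make up. A row lasts 1/12 s, in which the tool goes at most 41.7 mm and 7.16 degrees, less where a joint would pass 70% of its speed; a pose out of reach is approached as far as the arm can. A call with a gripper value outside its range is refused whole. The fingers move at their own pace and stop on an object; FORCE is the grip in N (left out, the last holds). Time passes only in rows, so rows that repeat a pose let the fingers close. It gives the time, the measured TCP pose, the force and the opening at its end, in the units of the state.
- get_state(): the state, without advancing time (a new reading comes with each control period).
- capture(name): name is "scene" or "top" or "wrist"; returns a dict with "image" (400x640x3 uint8, red, green, blue), "camera_matrix" (3x3 intrinsics, pixels), "T" (4x4, takes a point from camera to world coordinates). Camera axes: x right, y down, z forward; pixel columns grow to the right and rows downward; lengths in mm; the calibration is good to about 2 mm. A picture is of the moment at which its call begins. There is no depth.
- job_done(): hands the job in, once; it reports no verdict.
Trained networks look in the newest picture that a camera, given by its name, has taken for a name from the list of things; names that differ only in an ending like _2 or _b are one class to them, and where a whole thing is asked for, a point or a joint stands for the part that bears it (a point fixed in the world has none). Each returns a list of dicts, best first, with "score" (0 to 1); they miss things now and then, are a little off and sometimes report something else, mostly with a low value. They report only what shows in the picture. A call takes as long as a camera call. They do not tell look-alikes from the thing itself.
- look_for(camera, thing): "centre" ([x, y, z] in mm, in world coordinates, good to about 4 mm: the middle of the surface that is visible of it).
- masks_of(camera, thing): "pixels" (400x640 bool, what is visible of it).
- place_of(camera, thing): "centre" ([x, y, z] in mm, in world coordinates, good to about 4 mm: a listed point, or the origin of a listed thing).
The state is a dict: "t": time; "qpos": joint angles; "joint_vel": joint speeds; "effort": joint torques, N m; "tcp_pos": TCP position; "tcp_rot": TCP orientation; "ft_force": force on the tool from outside, world axes, zero at the start; "ft_torque": the same for the moment, N m; "grip_width": finger opening in mm.
Only numpy, scipy, OpenCV 4.12 (cv2) and the standard library are available. Lean on these libraries where they do the work, as an engineer would, in place of code of your own. Each camera call takes 0.05 s, during which the arm holds its last target.

## Working session

There is one attempt and no reset: what is moved stays moved. The work goes in short steps, Python scripts to look and compute and a shell command to move; the robot and the scene stay as the last step left them, time stands still between calls to the robot, and variables do not carry over. Pictures are saved under pics/ and viewed, and the job is handed in when it is done.

```bash
mkdir -p pics; ls; python3 - <<'E'
from rig import *
import cv2,numpy as np
s=get_state();print({k:np.round(v,3).tolist() for k,v in s.items()})
for c in ["scene","top","wrist"]:
    r=capture(c);cv2.imwrite(f"pics/{c}0.png",r["image"][:,:,::-1]);print(c,np.round(r["camera_matrix"],1).tolist(),np.round(r["T"],3).tolist())
for n in ["spoon_box","box_lip","box_groove","box_floor","lid","lid_bar","lid_front","spoon","spoon_tail","spoon_tip","mat","mixing_cup","tumbler","sugar_bowl","mixer"]:
  for c in ["scene","top"]:
    print(n,c,[(round(d["score"],2),np.round(d["centre"]).tolist()) for d in place_of(c,n)[:4]])
E
```

```text
pics
{'t': 0.0, 'qpos': [1.128, 0.105, 0.096, 1.564, -0.0, 1.353], 'joint_vel': [0.0, -0.001, -0.0, -0.001, 0.001, 0.001], 'effort': [0.002, -55.695, 50.363, 0.018, -0.0, 0.0], 'tcp_pos': [133.611, 584.6, 230.498], 'tcp_rot': [-0.0, 0.112, 0.994, -0.001], 'ft_force': [-1.102, 1.418, -0.366], 'ft_torque': [0.027, 0.023, -0.018], 'grip_width': 85.578}
scene [[459.6, 0.0, 316.3], [0.0, 459.6, 198.3], [0.0, 0.0, 1.0]] [[-0.327, 0.777, -0.538, 1447.693], [0.945, 0.274, -0.178, 388.666], [0.009, -0.567, -0.824, 1512.99], [0.0, 0.0, 0.0, 1.0]]
top [[402.3, 0.0, 325.9], [0.0, 402.3, 204.3], [0.0, 0.0, 1.0]] [[0.112, -0.969, 0.22, 287.956], [-0.994, -0.111, 0.02, 73.055], [0.005, -0.221, -0.975, 1269.119], [0.0, 0.0, 0.0, 1.0]]
wrist [[330.3, 0.0, 323.1], [0.0, 330.3, 199.2], [0.0, 0.0, 1.0]] [[0.223, 0.929, 0.295, 58.277], [0.975, -0.213, -0.068, 601.786], [-0.0, 0.303, -0.953, 373.23], [0.0, 0.0, 0.0, 1.0]]
spoon_box scene [(0.75, [573.0, 20.0, 121.0])]
spoon_box top []
box_lip scene [(0.67, [433.0, 251.0, 6.0]), (0.66, [558.0, 124.0, 79.0])]
box_lip top [(0.9, [562.0, 124.0, 78.0]), (0.64,
[... 1085 characters left out ...]
n_tip scene [(0.66, [349.0, 348.0, 5.0]), (0.58, [606.0, 289.0, 3.0]), (0.5, [434.0, 80.0, 9.0]), (0.5, [563.0, 109.0, 105.0])]
spoon_tip top [(0.79, [877.0, 51.0, 7.0]), (0.74, [611.0, 287.0, 5.0]), (0.72, [431.0, 76.0, 5.0]), (0.52, [566.0, 110.0, 104.0])]
mat scene [(0.96, [518.0, -264.0, 2.0])]
mat top [(0.57, [518.0, -259.0, -1.0])]
mixing_cup scene [(0.59, [756.0, -256.0, 3.0])]
mixing_cup top [(0.64, [754.0, -262.0, -2.0])]
tumbler scene [(0.8, [736.0, 236.0, -5.0])]
tumbler top [(0.89, [734.0, 238.0, 2.0]), (0.16, [544.0, 575.0, 0.0])]
sugar_bowl scene [(0.95, [698.0, -420.0, -1.0])]
sugar_bowl top [(0.8, [701.0, -418.0, -2.0])]
mixer scene [(0.79, [544.0, 571.0, -1.0])]
mixer top []
```

View pics/scene0.png

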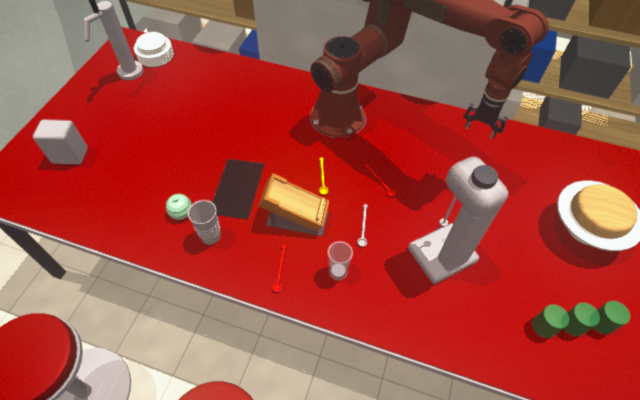

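View pics/top0.png

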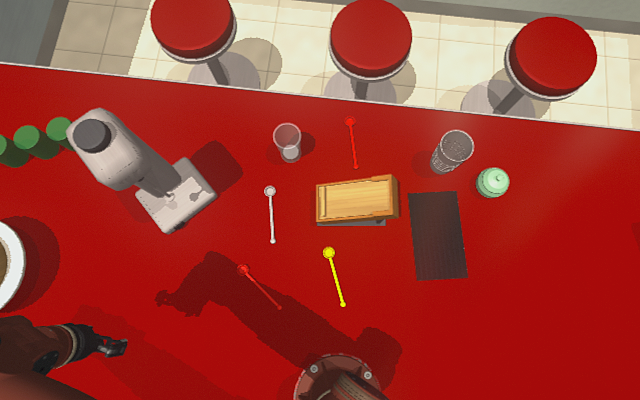

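View pics/wrist0.png

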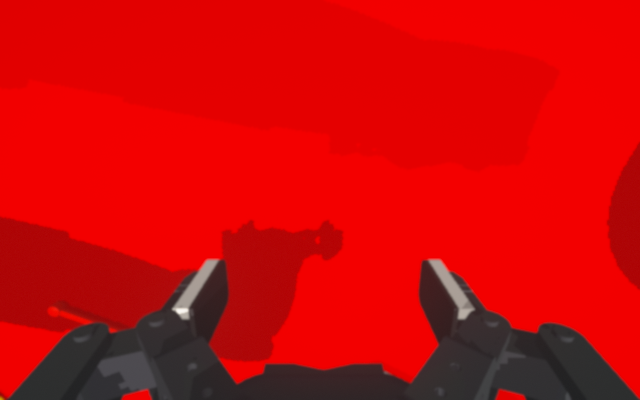

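The picture list of spoon-shaped things, in the top view:
- pale spoon at (271,215)
- red at (262,287)
- yellow at (337,278)
- red at (352,143)

Stainless should be the pale one. I'll check it in a crop, and also measure the mat's yaw.

```bash
cat > h.py <<'E'
from rig import *
import cv2,numpy as np
from scipy.spatial.transform import Rotation as Ro
def q2R(q): return Ro.from_quat([q[1],q[2],q[3],q[0]]).as_matrix()
def box(o,yawdeg):
    a=np.radians(yawdeg);h=np.array([np.cos(a),np.sin(a),0]);c,s=np.cos(np.radians(25)),np.sin(np.radians(25))
    bx=c*h+[0,0,s];bz=-s*h+[0,0,c];by=np.cross(bz,bx)
    return np.array(o,float),np.stack([bx,by,bz],1)
def rel(p,R):
    s=get_state();R0=q2R(s["tcp_rot"]);p0=np.array(s["tcp_pos"])
    l=R0.T@(np.array(p)-p0);r=Ro.from_matrix(R0.T@R).as_rotvec()
    print("linear",np.round(l,1).tolist(),"rotation",np.round(r,4).tolist(),"rows>=",np.ceil(max(np.linalg.norm(l)/41.7,np.degrees(np.linalg.norm(r))/7.16)))
def ray(r,uv,z):
    K=r["camera_matrix"];T=r["T"];d=T[:3,:3]@np.linalg.inv(K)@[uv[0],uv[1],1];return T[:3,3]+d*(z-T[2,3])/d[2]
def proj(r,P):
    P=np.atleast_2d(P);T=np.linalg.inv(r["T"]);c=(T[:3,:3]@P.T).T+T[:3,3];u=(r["camera_matrix"]@c.T).T;return u[:,:2]/u[:,2:]
def down(yh):
    a=np.radians(yh);y=np.array([np.cos(a),np.sin(a),0]);z=np.array([0,0,-1.]);return np.stack([np.cross(y,z),y,z],1)
E
python3 - <<'E'
from h import *
r=capture("top");im=r["image"]
for n in ["mat"]:
    m=masks_of("top",n)[0]["pixels"];c,_=cv2.findContours(m.astype(np.uint8),0,2);c=max(c,key=cv2.contourArea)[:,0,:]
    w=np.array([ray(r,p,4)[:2] for p in c],np.float32);print(n,cv2.minAreaRect(w))
o,B=box([572,19,120],-83.2)
pts=[o+B@np.array(v) for v in [(-90,45,25),(-90,-45,25),(-116,58,6),(-116,-58,6),(120,58,15),(120,-58,15)]]
q=proj(r,pts);print(q.round(1).tolist())
crop=cv2.resize(im[160:260,230:430],None,fx=4,fy=4,interpolation=cv2.INTER_CUBIC)[:,:,::-1].copy()
for p in q: cv2.circle(crop,tuple(int(v) for v in ((p-[230,160]+.5)*4)),3,(255,0,0),-1)
cv2.imwrite("pics/crop1.png",crop)
for d in masks_of("top","spoon"):
    print(d["score"],np.argwhere(d["pixels"]).mean(0)[::-1],im[d["pixels"]].mean(0))
rel(o+B@np.array([-90,0,90]),np.stack([-B[:,1],-B[:,0],-B[:,2]],1))
E
```

```text
mat ((515.449951171875, -259.58026123046875), (281.33758544921875, 162.63812255859375), 10.183024406433105)
[[321.9, 185.9], [322.0, 215.3], [316.9, 184.3], [316.9, 221.4], [390.8, 173.6], [392.6, 214.0]]
0.77 [269.61643836 200.46575342] [208.87671233 195.84931507 184.28767123]
0.62 [332.60273973 269.6347032 ] [226.05479452 219.78538813  10.        ]
0.62 [351.08450704 136.74647887] [212.97183099  30.81220657  14.74178404]
0.54 [363.30162242 208.09070796] [153.96902655 103.45132743  57.52064897]
0.53 [255.39344262 283.68032787] [177.8647541   28.67213115  20.28688525]
linear [-513.1, -341.4, 67.8] rotation [0.4321, -0.0749, -0.338] rows>= 15.0
```

View pics/crop1.png

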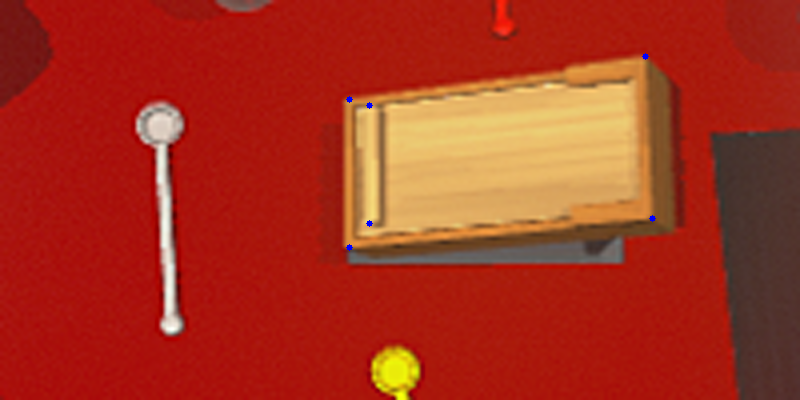

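Crop: the pale steel spoon lies from (160,125), its bowl, to (172,325), its tail. The other spoons are yellow or red. My box model (blue dots) sits on the box corners and the bar. Next I'll move above the bar, square to the lid.

```bash
python3 -m pendant '[{"linear":[-513,-341,68],"rotation":[0.432,-0.075,-0.338],"jaw":-0.2},{"linear":[-513,-341,68],"rotation":[0.432,-0.075,-0.338],"jaw":-0.2},{"linear":[-513,-341,68],"rotation":[0.432,-0.075,-0.338],"jaw":-0.2},{"linear":[-513,-341,68],"rotation":[0.432,-0.075,-0.338],"jaw":-0.2},{"linear":[-513,-341,68],"rotation":[0.432,-0.075,-0.338],"jaw":-0.2},{"linear":[-513,-341,68],"rotation":[0.432,-0.075,-0.338],"jaw":-0.2},{"linear":[-513,-341,68],"rotation":[0.432,-0.075,-0.338],"jaw":-0.2},{"linear":[-513,-341,68],"rotation":[0.432,-0.075,-0.338],"jaw":-0.2},{"linear":[-513,-341,68],"rotation":[0.432,-0.075,-0.338],"jaw":-0.2},{"linear":[-513,-341,68],"rotation":[0.432,-0.075,-0.338],"jaw":-0.2},{"linear":[-513,-341,68],"rotation":[0.432,-0.075,-0.338],"jaw":-0.2},{"linear":[-513,-341,68],"rotation":[0.432,-0.075,-0.338],"jaw":-0.2},{"linear":[-513,-341,68],"rotation":[0.432,-0.075,-0.338],"jaw":-0.2},{"linear":[-513,-341,68],"rotation":[0.432,-0.075,-0.338],"jaw":-0.2},{"linear":[-513,-341,68],"rotation":[0.432,-0.075,-0.338],"jaw":-0.2},{"linear":[-513,-341,68],"rotation":[0.432,-0.075,-0.338],"jaw":-0.2},{"linear":[-513,-341,68],"rotation":[0.432,-0.075,-0.338],"jaw":-0.2},{"linear":[-513,-341,68],"rotation":[0.432,-0.075,-0.338],"jaw":-0.2},{"linear":[-513,-341,68],"rotation":[0.432,-0.075,-0.338],"jaw":-0.2},{"linear":[-513,-341,68],"rotation":[0.432,-0.075,-0.338],"jaw":-0.2}]' 70
python3 - <<'E'
from h import *
o,B=box([572,19,120],-83.2)
s=get_state();print(np.round(s["qpos"],3))
r=capture("wrist");im=r["image"][:,:,::-1].copy()
pts=[o+B@np.array(v,float) for v in [(-95,45,25),(-95,-45,25),(-85,45,25),(-85,-45,25),(-120,58,6),(-120,-58,6),(62,44,15),(62,-44,15),(112,44,15),(112,-44,15)]]
q=proj(r,pts);print(q.round(1).tolist())
for p in q: cv2.circle(im,tuple(int(v) for v in p+.5),3,(255,0,0),1)
cv2.imwrite("pics/w1.png",im)
for n in ["lid_bar","box_lip","lid","box_groove","spoon_box"]:
    print(n,[(round(d["score"],2),np.round(d["centre"],1).tolist(),np.round(B.T@(d["centre"]-o),1).tolist()) for d in place_of("wrist",n)[:2]])
rel(o+B@np.array([-90,0,90]),np.stack([-B[:,1],-B[:,0],-B[:,2]],1))
E
```

```text
t: 3.47
tcp_pos: [557.3, 139.3, 163.5]
tcp_rot: [0.013, -0.059, 0.975, -0.216]
ft_force: [-0.3, -0.4, -0.7]
grip_width: 51.3
[ 0.241  0.142 -0.037  1.448 -0.433  0.133]
[[328.1, 274.5], [329.0, 148.4], [314.1, 274.5], [313.1, 148.4], [359.7, 276.6], [365.7, 124.7], [115.9, 266.2], [90.6, 147.3], [48.2, 266.1], [14.6, 147.2]]
lid_bar [(0.6, [556.8, 108.9, 108.2], [-87.5, -4.4, 27.8])]
box_lip [(0.83, [560.0, 130.0, 76.2], [-119.7, 1.2, 7.5]), (0.26, [563.5, 119.7, 76.6], [-109.9, 3.5, 3.3])]
lid [(0.86, [574.7, 19.9, 122.9], [0.7, 2.8, 2.9]), (0.41, [739.0, 234.0, -1.1], [-226.7, 191.3, -27.9])]
box_groove []
spoon_box [(0.51, [562.1, 129.9, 72.2], [-121.1, 3.3, 3.7]), (0.42, [526.2, 270.7, 4.9], [-280.1, -15.7, 3.6])]
linear [-0.0, -0.7, 0.2] rotation [0.0001, 0.0005, 0.0004] rows>= 1.0
```

View pics/w1.png

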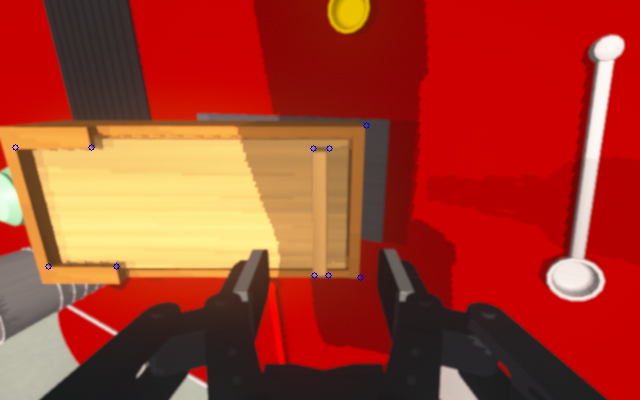

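The wrist view confirms the model to within 1–2 px: bar at (321,148–275), lip at (362,200). The spoon shows on the right, steel-coloured, from (608,48) to (575,280). Descending onto the bar and gripping it.

```bash
python3 -m pendant '[{"linear":[0,-0.5,30],"rotation":[0,0,0],"jaw":-0.2},{"linear":[0,-0.5,55],"rotation":[0,0,0],"jaw":-0.2},{"linear":[0,-0.5,70],"rotation":[0,0,0],"jaw":-0.2},{"linear":[0,-0.5,78],"rotation":[0,0,0],"jaw":-0.2},{"linear":[0,-0.5,81],"rotation":[0,0,0],"jaw":-0.2},{"linear":[0,-0.5,81],"rotation":[0,0,0],"jaw":-0.2},{"linear":[0,-0.5,81],"rotation":[0,0,0],"jaw":0.3},{"linear":[0,-0.5,81],"rotation":[0,0,0],"jaw":0.9},{"linear":[0,-0.5,81],"rotation":[0,0,0],"jaw":0.9},{"linear":[0,-0.5,81],"rotation":[0,0,0],"jaw":0.9},{"linear":[0,-0.5,81],"rotation":[0,0,0],"jaw":0.9},{"linear":[0,-0.5,81],"rotation":[0,0,0],"jaw":0.9}]' 70
python3 - <<'E'
from h import *
o,B=box([572,19,120],-83.2);s=get_state();print(B.T@(s["tcp_pos"]-o),B.T@s["ft_force"],s["grip_width"])
r=capture("wrist");cv2.imwrite("pics/w2.png",r["image"][:,:,::-1])
E
```

```text
t: 4.77
tcp_pos: [562.5, 104.7, 91.4]
tcp_rot: [0.014, -0.058, 0.975, -0.216]
ft_force: [-1.3, 3.2, 5.3]
grip_width: 7.8
[-90.20854603   0.73205442  10.47658726] [-0.73353981 -0.87660749  6.22031645] 7.783648695378066
```

View pics/w2.png

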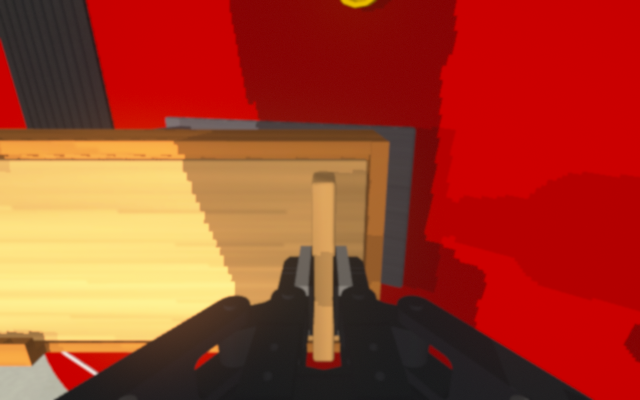

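```bash
python3 -m pendant '[{"linear":[0,0,0],"rotation":[0,0,0],"jaw":0.9},{"linear":[0,-0.1,-2],"rotation":[-0.01,0,0],"jaw":0.9},{"linear":[0,-0.3,-4],"rotation":[-0.02,0,0],"jaw":0.9},{"linear":[0,-0.4,-6],"rotation":[-0.03,0,0],"jaw":0.9},{"linear":[0,-0.5,-8],"rotation":[-0.04,0,0],"jaw":0.9},{"linear":[0,-0.6,-10],"rotation":[-0.05,0,0],"jaw":0.9},{"linear":[0,-0.8,-12],"rotation":[-0.06,0,0],"jaw":0.9},{"linear":[0,-0.8,-12],"rotation":[-0.06,0,0],"jaw":0.9},{"linear":[0,-0.8,-12],"rotation":[-0.06,0,0],"jaw":0.9}]' 80
python3 - <<'E'
from h import *
o,B=box([572,19,120],-83.2);s=get_state();print(B.T@(s["tcp_pos"]-o),B.T@s["ft_force"],s["ft_torque"],s["grip_width"])
r=capture("wrist");cv2.imwrite("pics/w3.png",r["image"][:,:,::-1])
r=capture("scene");cv2.imwrite("pics/s3.png",cv2.resize(r["image"][160:250,240:360,::-1],None,fx=6,fy=6,interpolation=cv2.INTER_CUBIC))
E
```

```text
t: 5.57
tcp_pos: [562.1, 108.8, 102.8]
tcp_rot: [0.012, -0.058, 0.981, -0.186]
ft_force: [0.5, -0.2, -1.1]
grip_width: 7.7
[-89.12272785   0.80536785  22.58400582] [-0.26972866  0.47849325 -1.12051363] [0.39740746 0.06570229 0.00391957] 7.694057980412764
```

View pics/w3.png

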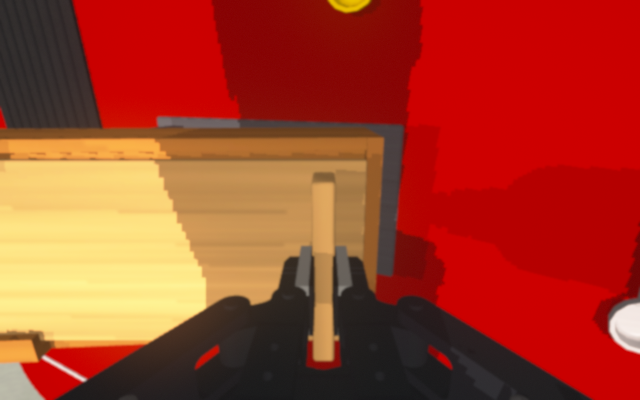

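View pics/s3.png

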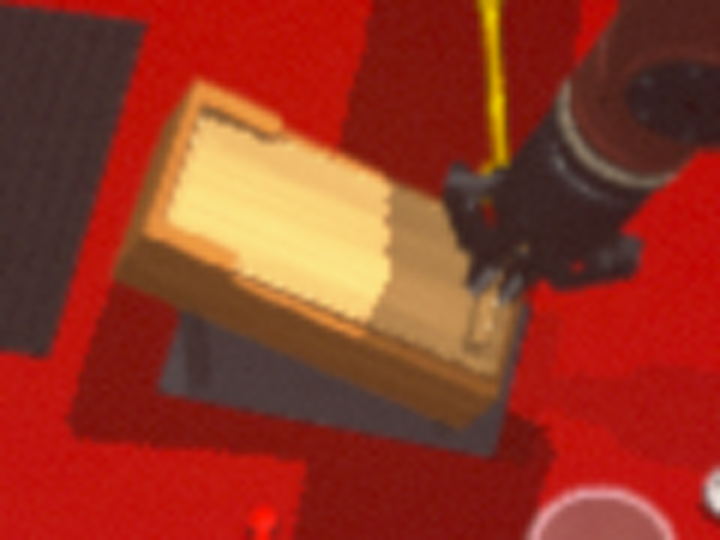

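The low end is raised and hangs free: wrist load is about 1 N, and the lid's edge stands over the lip at (366,200). Drawing it down the slope.

```bash
python3 -m pendant '[{"linear":[0,5,0.3],"rotation":[0,0,0],"jaw":0.9},{"linear":[0,12,0.7],"rotation":[0,0,0],"jaw":0.9},{"linear":[0,20,1.2],"rotation":[0,0,0],"jaw":0.9},{"linear":[0,28,1.6],"rotation":[0,0,0],"jaw":0.9},{"linear":[0,36,2],"rotation":[0,0,0],"jaw":0.9},{"linear":[0,44,2.5],"rotation":[0,0,0],"jaw":0.9},{"linear":[0,52,3],"rotation":[0,0,0],"jaw":0.9},{"linear":[0,60,3.3],"rotation":[0,0,0],"jaw":0.9},{"linear":[0,68,3.7],"rotation":[0,0,0],"jaw":0.9},{"linear":[0,76,4],"rotation":[0,0,0],"jaw":0.9},{"linear":[0,80,4],"rotation":[0,0,0],"jaw":0.9},{"linear":[0,80,4],"rotation":[0,0,0],"jaw":0.9},{"linear":[0,80,4],"rotation":[0,0,0],"jaw":0.9}]' 80
python3 - <<'E'
from h import *
o,B=box([572,19,120],-83.2);s=get_state();print(B.T@(s["tcp_pos"]-o),B.T@s["ft_force"],s["ft_torque"],s["grip_width"])
r=capture("wrist");cv2.imwrite("pics/w4.png",r["image"][:,:,::-1])
r=capture("scene");cv2.imwrite("pics/s4.png",cv2.resize(r["image"][160:250,240:360,::-1],None,fx=6,fy=6,interpolation=cv2.INTER_CUBIC))
E
```

```text
t: 6.75
tcp_pos: [553.2, 181.4, 69.3]
tcp_rot: [0.012, -0.059, 0.981, -0.187]
ft_force: [-0.8, 0.2, -1.4]
grip_width: 8.1
[-169.61792853    0.58281896   23.12707436] [-0.83071355 -0.77583085 -1.16887446] [0.55297656 0.07279246 0.04663433] 8.079381160431742
```

View pics/w4.png

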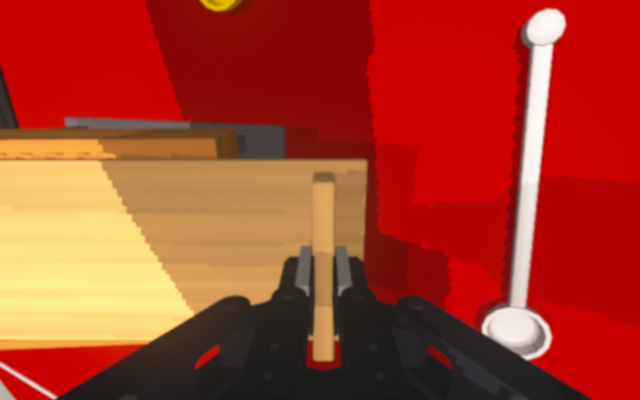

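View pics/s4.png

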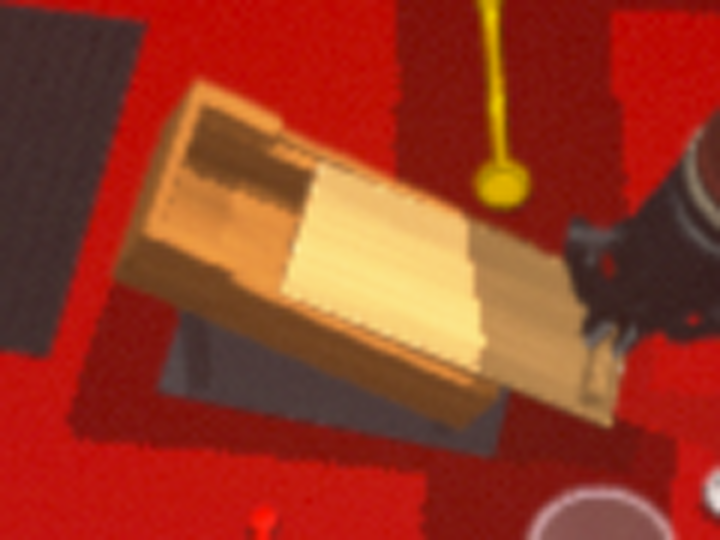

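The lid is clear of the roofs, about 80 mm down. Its upper end at crop (300,225) has left the grooves. Lifting it straight up.

```bash
python3 - <<'E'
from h import *
s=get_state();p=np.array(s["tcp_pos"]);rel(p+[0,0,180],q2R(s["tcp_rot"]))
E
```

```text
linear [-0.4, -66.1, -167.4] rotation [0.0, 0.0, 0.0] rows>= 5.0
```

```bash
python3 -m pendant '[{"linear":[0,-6.6,-16.7],"rotation":[0,0,0],"jaw":0.9},{"linear":[0,-16,-40],"rotation":[0,0,0],"jaw":0.9},{"linear":[0,-26,-65],"rotation":[0,0,0],"jaw":0.9},{"linear":[0,-36,-90],"rotation":[0,0,0],"jaw":0.9},{"linear":[0,-46,-115],"rotation":[0,0,0],"jaw":0.9},{"linear":[0,-56,-140],"rotation":[0,0,0],"jaw":0.9},{"linear":[0,-63,-160],"rotation":[0,0,0],"jaw":0.9},{"linear":[0,-66,-167],"rotation":[0,0,0],"jaw":0.9},{"linear":[0,-66,-167],"rotation":[0,0,0],"jaw":0.9}]' 80
python3 - <<'E'
from h import *
s=get_state();print(s["ft_force"],s["ft_torque"],s["grip_width"],np.round(s["qpos"],2))
a=np.radians(10.2);m=np.array([517,-261,0]);p=m-90*np.array([np.cos(a),np.sin(a),0]);p[2]=245
rel([520,0,260],down(143)); rel(p,down(190.2))
E
```

```text
t: 7.6
tcp_pos: [554.1, 180.9, 251.4]
tcp_rot: [0.014, -0.058, 0.981, -0.186]
ft_force: [-0.2, 0.5, -2.1]
grip_width: 7.9
[-0.18654381  0.49796481 -2.1018918 ] [ 0.59980286  0.05598037 -0.01486581] 7.876929747865427 [ 0.28  0.17  0.16  1.62 -0.37  0.18]
linear [55.3, -166.6, 56.1] rotation [-0.3575, -0.1458, -0.7973] rows>= 8.0
linear [179.2, -407.0, 166.3] rotation [-0.2932, -0.3014, -1.6097] rows>= 14.0
```

```bash
python3 -m pendant '[{"linear":[5,-12,5],"rotation":[-0.009,-0.009,-0.05],"jaw":0.9},{"linear":[16,-37,15],"rotation":[-0.027,-0.028,-0.15],"jaw":0.9},{"linear":[27,-61,25],"rotation":[-0.045,-0.046,-0.245],"jaw":0.9},{"linear":[38,-86,35],"rotation":[-0.062,-0.064,-0.34],"jaw":0.9},{"linear":[49,-111,45],"rotation":[-0.08,-0.082,-0.44],"jaw":0.9},{"linear":[60,-136,55],"rotation":[-0.098,-0.1,-0.537],"jaw":0.9},{"linear":[71,-161,66],"rotation":[-0.116,-0.119,-0.637],"jaw":0.9},{"linear":[82,-187,76],"rotation":[-0.134,-0.138,-0.738],"jaw":0.9},{"linear":[94,-212,87],"rotation":[-0.153,-0.157,-0.84],"jaw":0.9},{"linear":[105,-238,97],"rotation":[-0.171,-0.176,-0.94],"jaw":0.9},{"linear":[116,-263,108],"rotation":[-0.19,-0.195,-1.04],"jaw":0.9},{"linear":[127,-289,118],"rotation":[-0.208,-0.213,-1.14],"jaw":0.9},{"linear":[138,-314,128],"rotation":[-0.226,-0.232,-1.24],"jaw":0.9},{"linear":[149,-339,139],"rotation":[-0.244,-0.251,-1.34],"jaw":0.9},{"linear":[160,-365,149],"rotation":[-0.263,-0.27,-1.443],"jaw":0.9},{"linear":[171,-389,159],"rotation":[-0.28,-0.288,-1.54],"jaw":0.9},{"linear":[179,-407,166],"rotation":[-0.293,-0.301,-1.61],"jaw":0.9},{"linear":[179,-407,166],"rotation":[-0.293,-0.301,-1.61],"jaw":0.9},{"linear":[179,-407,166],"rotation":[-0.293,-0.301,-1.61],"jaw":0.9}]' 80
python3 - <<'E'
from h import *
s=get_state();print(s["ft_force"],s["ft_torque"],s["grip_width"],np.round(s["qpos"],2))
a=np.radians(10.2);m=np.array([517,-261,0]);p=m-90*np.array([np.cos(a),np.sin(a),0]);p[2]=245
rel(p,down(190.2))
r=capture("scene");cv2.imwrite("pics/s5.png",r["image"][:,:,::-1])
print([(d["score"],np.round(d["centre"])) for d in place_of("scene","lid")])
r=capture("top");cv2.imwrite("pics/t5.png",r["image"][:,:,::-1])
print([(d["score"],np.round(d["centre"])) for d in place_of("top","lid")])
E
```

```text
t: 9.18
tcp_pos: [427.7, -277.3, 243.0]
tcp_rot: [0.0, 0.766, -0.643, -0.002]
ft_force: [1.1, -0.8, -1.4]
grip_width: 7.8
[ 1.10177761 -0.75998334 -1.42581855] [-0.00794425  0.11249781 -0.02112857] 7.762788500759903 [-0.83 -0.16 -0.14  1.59 -0.   -2.58]
linear [-0.3, -0.8, -2.0] rotation [0.0021, 0.0024, -0.0028] rows>= 1.0
[(0.59, array([ 516., -261.,  230.]))]
[(0.8, array([ 516., -262.,  233.]))]
```

View pics/s5.png

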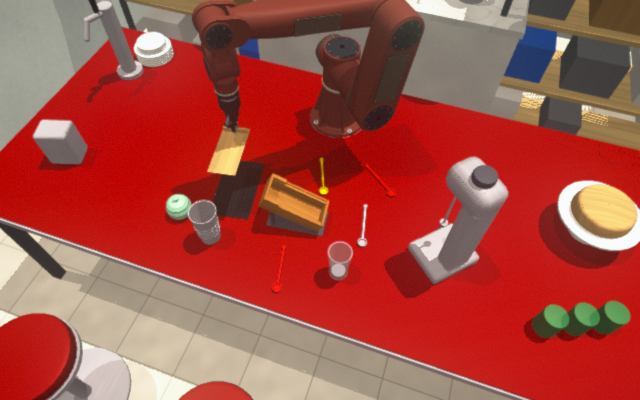

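View pics/t5.png

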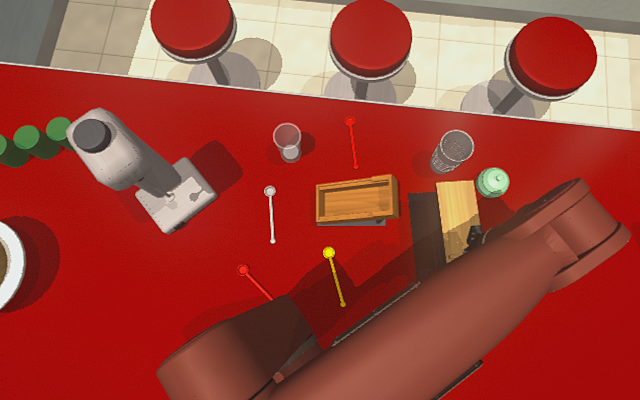

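The lid is held level over the mat and measured at (516,-261), against the mat's (517,-261). Lowering it.

```bash
python3 -m pendant '[{"linear":[0,-0.5,15],"rotation":[0,0,0],"jaw":0.9},{"linear":[0,-0.5,40],"rotation":[0,0,0],"jaw":0.9},{"linear":[0,-0.5,70],"rotation":[0,0,0],"jaw":0.9},{"linear":[0,-0.5,100],"rotation":[0,0,0],"jaw":0.9},{"linear":[0,-0.5,130],"rotation":[0,0,0],"jaw":0.9},{"linear":[0,-0.5,160],"rotation":[0,0,0],"jaw":0.9},{"linear":[0,-0.5,185],"rotation":[0,0,0],"jaw":0.9},{"linear":[0,-0.5,205],"rotation":[0.0,0,0],"jaw":0.9},{"linear":[0,-0.5,217],"rotation":[0,0,0],"jaw":0.9},{"linear":[0,-0.5,222],"rotation":[0,0,0],"jaw":0.9},{"linear":[0,-0.5,222],"rotation":[0,0,0],"jaw":0.9}]' 80
python3 - <<'E'
from h import *
s=get_state();print(s["ft_force"],s["ft_torque"],s["grip_width"])
r=capture("scene");cv2.imwrite("pics/s6.png",cv2.resize(r["image"][120:240,180:320,::-1],None,fx=5,fy=5,interpolation=cv2.INTER_CUBIC))
E
```

```text
t: 10.3
tcp_pos: [429.0, -274.9, 22.3]
tcp_rot: [0.0, 0.768, -0.641, -0.001]
ft_force: [-1.6, 0.4, -1.5]
grip_width: 7.5
[-1.61436932  0.40789219 -1.48442698] [-0.08109761  0.13220064 -0.00601099] 7.477199437205399
```

View pics/s6.png

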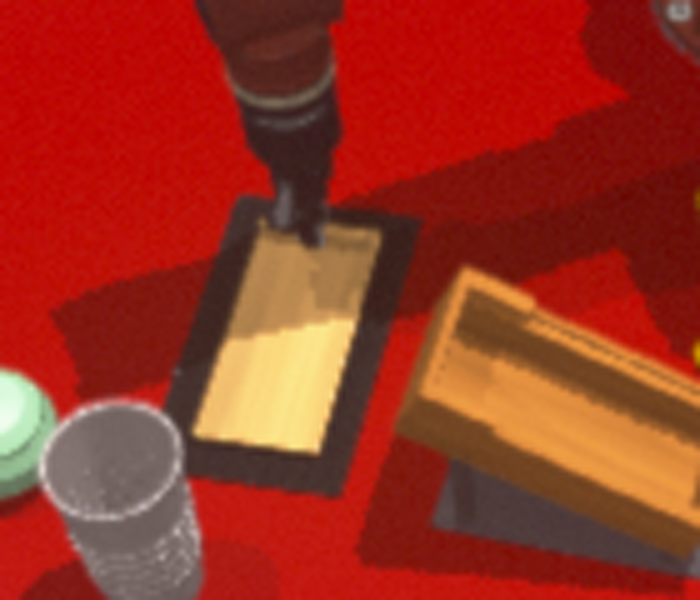

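Not touching yet. The lid is well centred and aligned on the mat. I'll lower it slowly, 2 mm per row.

```bash
python3 -m pendant '[{"linear":[0,0,2],"rotation":[0,0,0],"jaw":0.9},{"linear":[0,0,4],"rotation":[0,0,0],"jaw":0.9},{"linear":[0,0,6],"rotation":[0,0,0],"jaw":0.9},{"linear":[0,0,8],"rotation":[0,0,0],"jaw":0.9},{"linear":[0,0,8],"rotation":[0,0,0],"jaw":0.9}]' 80
```

```text
t: 10.77
tcp_pos: [429.5, -275.6, 15.3]
tcp_rot: [0.0, 0.767, -0.641, 0.0]
ft_force: [0.7, -0.6, -0.7]
grip_width: 7.8
```

```bash
python3 -m pendant '[{"linear":[0,0,1],"rotation":[0,0,0],"jaw":0.9},{"linear":[0,0,2],"rotation":[0,0,0],"jaw":0.9},{"linear":[0,0,2.5],"rotation":[0,0,0],"jaw":0.9},{"linear":[0,0,2.5],"rotation":[0,0,0],"jaw":0.9}]' 80
python3 -m pendant '[{"linear":[0,0,1],"rotation":[0,0,0],"jaw":0.9},{"linear":[0,0,1.5],"rotation":[0,0,0],"jaw":0.9},{"linear":[0,0,1.5],"rotation":[0,0,0],"jaw":0.9}]' 80
```

```text
t: 11.1
tcp_pos: [429.6, -275.7, 14.7]
tcp_rot: [0.0, 0.768, -0.641, 0.0]
ft_force: [-8.2, 5.8, 18.2]
grip_width: 7.8
t: 11.35
tcp_pos: [430.0, -276.1, 14.8]
tcp_rot: [0.0, 0.768, -0.641, 0.001]
ft_force: [-4.4, 3.8, 13.3]
grip_width: 7.5
```

Contact: 13–18 N upward, and the height has stopped changing. Releasing and rising.

```bash
python3 -m pendant '[{"linear":[0,0,0],"rotation":[0,0,0],"jaw":0.4},{"linear":[0,0,0],"rotation":[0,0,0],"jaw":0},{"linear":[0,0,0],"rotation":[0,0,0],"jaw":0},{"linear":[0,0,-2],"rotation":[0,0,0],"jaw":0},{"linear":[0,0,-10],"rotation":[0,0,0],"jaw":0},{"linear":[0,0,-30],"rotation":[0,0,0],"jaw":0},{"linear":[0,0,-65],"rotation":[0,0,0],"jaw":0},{"linear":[0,0,-105],"rotation":[0,0,0],"jaw":0},{"linear":[0,0,-145],"rotation":[0,0,0],"jaw":0},{"linear":[0,0,-185],"rotation":[0,0,0],"jaw":0},{"linear":[0,0,-215],"rotation":[0,0,0],"jaw":0},{"linear":[0,0,-215],"rotation":[0,0,0],"jaw":0}]' 60
python3 - <<'E'
from h import *
s=get_state();print(np.round(s["qpos"],2))
r=capture("scene");cv2.imwrite("pics/s7.png",cv2.resize(r["image"][120:240,180:320,::-1],None,fx=5,fy=5,interpolation=cv2.INTER_CUBIC))
print([(d["score"],np.round(d["centre"])) for d in place_of("scene","lid")])
a=np.array([432,252]);b=np.array([609.,288]);d=b-a;h=np.degrees(np.arctan2(d[1],d[0]));print(h)
rel([522,269,150],down(90+h))
E
```

```text
t: 12.35
tcp_pos: [431.5, -277.5, 237.7]
tcp_rot: [0.001, 0.768, -0.641, 0.006]
ft_force: [0.2, -0.2, 0.3]
grip_width: 42.8
[-0.83 -0.18 -0.16  1.57 -0.   -2.58]
[(0.91, array([ 520., -260.,    4.])), (0.69, array([576.,   5.,  83.])), (0.45, array([558., 127.,  79.]))]
11.49656301758578
linear [-520.6, -187.2, 79.9] rotation [-0.0052, -0.0018, 1.5495] rows>= 14.0
```

View pics/s7.png

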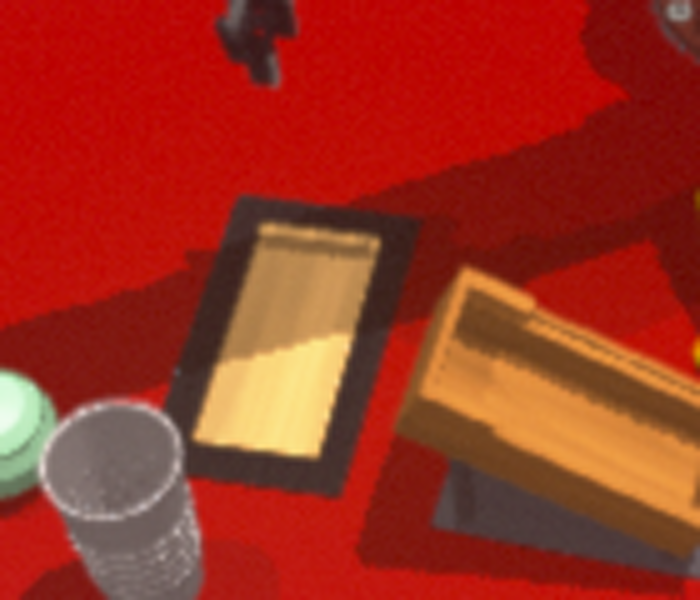

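The lid lies flat on the mat at (520,-260). Moving over to the spoon, staying high.

```bash
python3 -m pendant '[{"linear":[-520,-187,0],"rotation":[-0.005,-0.002,1.55],"jaw":0},{"linear":[-520,-187,0],"rotation":[-0.005,-0.002,1.55],"jaw":0},{"linear":[-520,-187,0],"rotation":[-0.005,-0.002,1.55],"jaw":0},{"linear":[-520,-187,0],"rotation":[-0.005,-0.002,1.55],"jaw":0},{"linear":[-520,-187,0],"rotation":[-0.005,-0.002,1.55],"jaw":0},{"linear":[-520,-187,0],"rotation":[-0.005,-0.002,1.55],"jaw":0},{"linear":[-520,-187,0],"rotation":[-0.005,-0.002,1.55],"jaw":0},{"linear":[-520,-187,0],"rotation":[-0.005,-0.002,1.55],"jaw":0},{"linear":[-520,-187,0],"rotation":[-0.005,-0.002,1.55],"jaw":0},{"linear":[-520,-187,0],"rotation":[-0.005,-0.002,1.55],"jaw":0},{"linear":[-520,-187,0],"rotation":[-0.005,-0.002,1.55],"jaw":0},{"linear":[-520,-187,0],"rotation":[-0.005,-0.002,1.55],"jaw":0},{"linear":[-520,-187,0],"rotation":[-0.005,-0.002,1.55],"jaw":0},{"linear":[-520,-187,0],"rotation":[-0.005,-0.002,1.55],"jaw":0},{"linear":[-520,-187,40],"rotation":[-0.005,-0.002,1.55],"jaw":0},{"linear":[-520,-187,80],"rotation":[-0.005,-0.002,1.55],"jaw":0},{"linear":[-520,-187,100],"rotation":[-0.005,-0.002,1.55],"jaw":0},{"linear":[-520,-187,100],"rotation":[-0.005,-0.002,1.55],"jaw":0},{"linear":[-520,-187,100],"rotation":[-0.005,-0.002,1.55],"jaw":0}]' 60
python3 - <<'E'
from h import *
r=capture("wrist");im=r["image"][:,:,::-1].copy()
R={}
for n in ["spoon","spoon_tail","spoon_tip"]:
    R[n]=[(round(d["score"],2),np.round(d["centre"],1).tolist()) for d in place_of("wrist",n)[:3]];print(n,R[n])
    c=proj(r,R[n][0][1])[0] if R[n] else None
    if c is not None: cv2.circle(im,tuple(int(v) for v in c),4,(255,0,0),1)
cv2.imwrite("pics/w8.png",im)
m=[d for d in masks_of("wrist","spoon")]
for d in m:print(d["score"],np.argwhere(d["pixels"]).mean(0)[::-1],d["pixels"].sum())
E
```

```text
t: 14.03
tcp_pos: [520.0, 267.8, 127.9]
tcp_rot: [-0.002, -0.1, 0.995, -0.0]
ft_force: [0.3, -0.6, 1.4]
grip_width: 42.6
spoon [(0.77, [797.3, 34.6, -0.9])]
spoon_tail [(0.81, [435.4, 255.9, 7.1]), (0.8, [706.8, 16.5, 8.1])]
spoon_tip [(0.63, [439.8, 78.7, 9.2]), (0.6, [614.0, 287.9, 7.4])]
0.94 [325.3810639  205.26396788] 2989
0.83 [ 34.9245648  360.46905222] 1034
0.6 [81.36035465 14.98480051] 1579
```

View pics/w8.png

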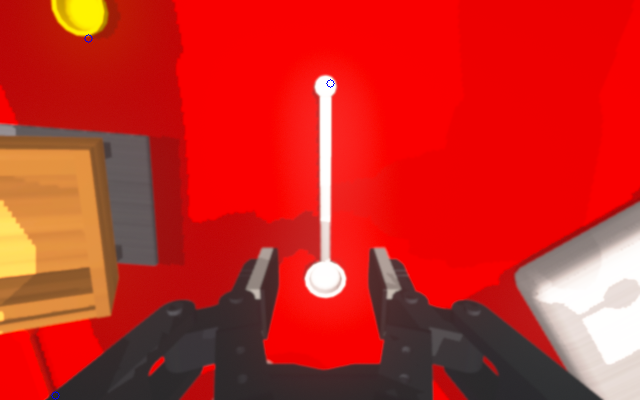

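The spoon shows vertically in the middle: knob at (326,87), bowl at (326,279). I'll compute its axis from the handle pixels.

```bash
python3 - <<'E'
from h import *
r=capture("wrist")
masks_=masks_of("wrist","spoon");m=masks_[0]["pixels"]
pts=[]
for v in range(102,255,4):
    u=np.flatnonzero(m[v]); 
    if len(u): pts.append(ray(r,(u.mean()+.0,v),12)[:2])
pts=np.array(pts,np.float32);l=cv2.fitLine(pts,cv2.DIST_HUBER,0,.01,.01).ravel();print(l)
h=np.degrees(np.arctan2(l[1],l[0]));h=h if abs(h)<90 else h-180*np.sign(h)
tail=ray(r,(326,87),14)[:2];bowl=ray(r,(326,279),10)[:2];print("knob",tail,"bowl",bowl,np.linalg.norm(bowl-tail),h)
d=np.array([np.cos(np.radians(h)),np.sin(np.radians(h))]);mid=l[2:]+d*np.dot(tail+d*88-l[2:],d);print("mid",mid, "from bowl",bowl-d*74)
rel([*mid,3.5],down(90+h))
E
```

```text
[9.7882956e-01 2.0467690e-01 5.1481720e+02 2.6836847e+02]
knob [442.5171278  253.93446789] bowl [605.08997325 287.21776878] 165.94489506224164 11.810585
mid [528.79121453 271.29048724] from bowl [532.65657787 272.07167922]
linear [-6.0, 1.9, 128.1] rotation [0.0001, 0.0027, -0.0066] rows>= 4.0
```

```bash
python3 -m pendant '[{"linear":[-5,1.9,30],"rotation":[0,0.003,-0.007],"jaw":0.2},{"linear":[-5,1.9,65],"rotation":[0,0.003,-0.007],"jaw":0.2},{"linear":[-5,1.9,95],"rotation":[0,0.003,-0.007],"jaw":0.2},{"linear":[-5,1.9,112],"rotation":[0,0.003,-0.007],"jaw":0.2},{"linear":[-5,1.9,120],"rotation":[0,0.003,-0.007],"jaw":0.2},{"linear":[-5,1.9,124],"rotation":[0,0.003,-0.007],"jaw":0.2},{"linear":[-5,1.9,124],"rotation":[0,0.003,-0.007],"jaw":0.2},{"linear":[-5,1.9,124],"rotation":[0,0.003,-0.007],"jaw":0.6},{"linear":[-5,1.9,124],"rotation":[0,0.003,-0.007],"jaw":0.95},{"linear":[-5,1.9,124],"rotation":[0,0.003,-0.007],"jaw":0.95},{"linear":[-5,1.9,124],"rotation":[0,0.003,-0.007],"jaw":0.95},{"linear":[-5,1.9,124],"rotation":[0,0.003,-0.007],"jaw":0.95}]' 60
python3 - <<'E'
from h import *
r=capture("wrist");cv2.imwrite("pics/w9.png",r["image"][:,:,::-1])
E
```

```text
t: 15.38
tcp_pos: [529.1, 271.5, 9.5]
tcp_rot: [0.001, -0.103, 0.995, 0.0]
ft_force: [-0.9, -0.2, 6.6]
grip_width: 4.6
```

View pics/w9.png

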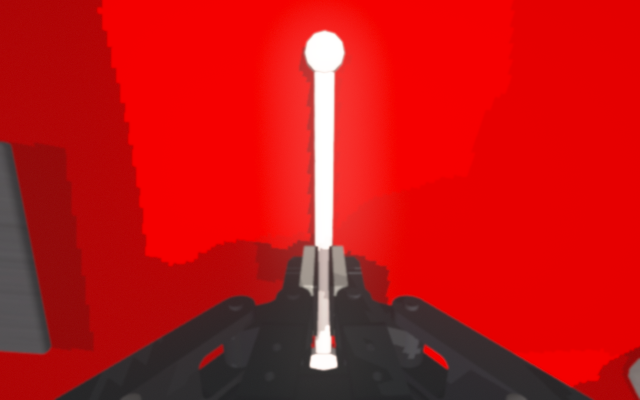

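```bash
python3 -m pendant '[{"linear":[0,0,-3],"rotation":[0,0,0],"jaw":0.95},{"linear":[0,0,-10],"rotation":[0,0,0],"jaw":0.95},{"linear":[0,0,-20],"rotation":[0,0,0],"jaw":0.95},{"linear":[0,0,-30],"rotation":[0,0,0],"jaw":0.95},{"linear":[0,0,-30],"rotation":[0,0,0],"jaw":0.95}]' 80
python3 - <<'E'
from h import *
r=capture("wrist");cv2.imwrite("pics/w10.png",r["image"][:,:,::-1])
r=capture("scene");cv2.imwrite("pics/s10.png",cv2.resize(r["image"][180:270,320:440,::-1],None,fx=6,fy=6,interpolation=cv2.INTER_CUBIC))
print(get_state()["grip_width"])
E
```

```text
t: 15.85
tcp_pos: [530.6, 271.9, 42.7]
tcp_rot: [0.003, -0.103, 0.995, 0.001]
ft_force: [0.5, 0.6, -0.6]
grip_width: 4.0
3.542339904314177
```

View pics/w10.png

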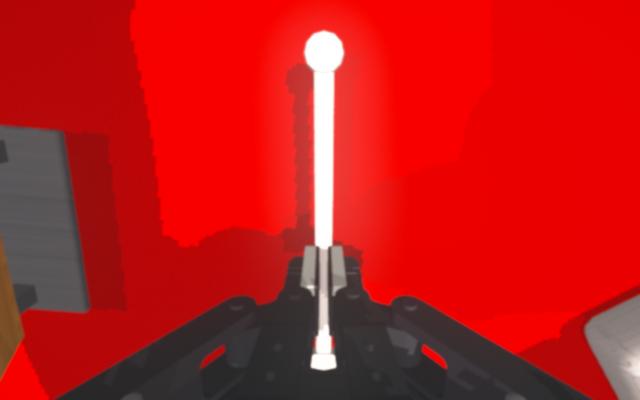

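View pics/s10.png

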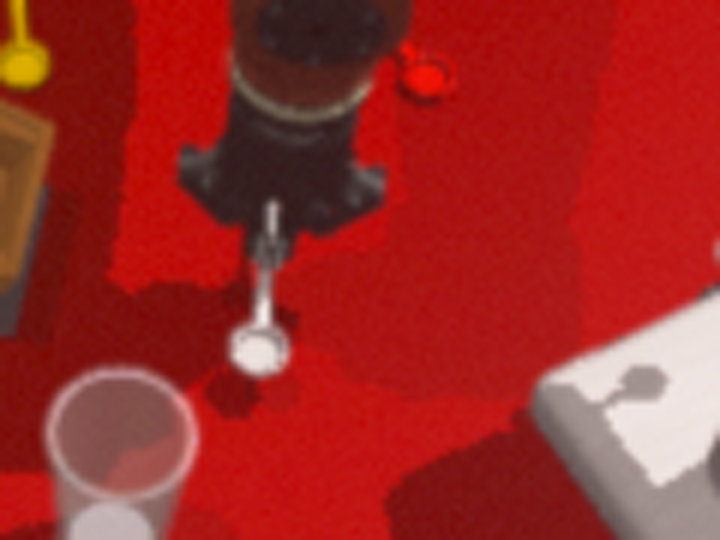

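The spoon is off the counter; its shadow has separated. The reported width creeps from 4.6 to 3.5, so I'll ease the grip force. Raising, then working out the hover pose over the box.

```bash
python3 -m pendant '[{"linear":[0,0,-15],"rotation":[0,0,0],"jaw":0.95},{"linear":[0,0,-45],"rotation":[0,0,0],"jaw":0.95},{"linear":[0,0,-80],"rotation":[0,0,0],"jaw":0.95},{"linear":[0,0,-115],"rotation":[0,0,0],"jaw":0.95},{"linear":[0,0,-150],"rotation":[0,0,0],"jaw":0.95},{"linear":[0,0,-178],"rotation":[0,0,0],"jaw":0.95},{"linear":[0,0,-190],"rotation":[0,0,0],"jaw":0.95},{"linear":[0,0,-190],"rotation":[0,0,0],"jaw":0.95}]' 50
python3 - <<'E'
from h import *
s=get_state();print(np.round(s["qpos"],2))
r=capture("wrist");cv2.imwrite("pics/w11.png",r["image"][:,:,::-1])
R0=q2R(s["tcp_rot"]);zk=s["tcp_pos"][2]-9.5+10
k=ray(r,(324,50),zk);print("knob rel tool",R0.T@(k-s["tcp_pos"]))
o,B=box([572,19,120],-83.2)
rel(o+B@np.array([0,0,110.]),np.stack([-B[:,0],B[:,1],-B[:,2]],1))
E
```

```text
t: 16.62
tcp_pos: [530.2, 271.7, 233.3]
tcp_rot: [0.004, -0.103, 0.995, 0.001]
ft_force: [0.2, 0.7, 0.1]
grip_width: 3.7
[0.25 0.08 0.08 1.56 0.   0.05]
knob rel tool [93.91139248  0.12066617 -1.31300675]
linear [6.1, -209.6, 10.8] rotation [0.366, -0.327, 1.6283] rows>= 14.0
```

View pics/w11.png

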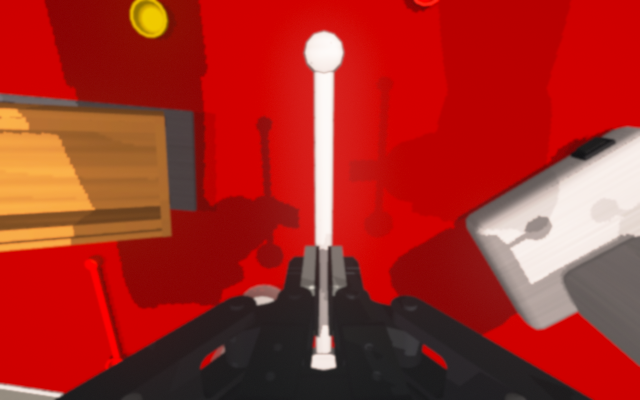

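The spoon is held firmly, with the knob 94 mm from the TCP, so the TCP sits at spoon x ≈ +6. Rotating over the box, parallel to the slope.

```bash
python3 -m pendant '[{"linear":[0,-7,0],"rotation":[0.012,-0.011,0.054],"jaw":0.95},{"linear":[1,-21,1],"rotation":[0.037,-0.033,0.163],"jaw":0.95},{"linear":[1,-35,2],"rotation":[0.061,-0.055,0.271],"jaw":0.95},{"linear":[2,-49,2],"rotation":[0.085,-0.076,0.38],"jaw":0.95},{"linear":[2,-63,3],"rotation":[0.11,-0.098,0.488],"jaw":0.95},{"linear":[2,-77,4],"rotation":[0.134,-0.12,0.597],"jaw":0.95},{"linear":[3,-91,5],"rotation":[0.159,-0.142,0.706],"jaw":0.95},{"linear":[3,-105,5],"rotation":[0.183,-0.164,0.814],"jaw":0.95},{"linear":[3,-119,6],"rotation":[0.207,-0.185,0.923],"jaw":0.95},{"linear":[4,-133,7],"rotation":[0.232,-0.207,1.031],"jaw":0.95},{"linear":[4,-147,8],"rotation":[0.256,-0.229,1.14],"jaw":0.95},{"linear":[5,-161,8],"rotation":[0.281,-0.251,1.248],"jaw":0.95},{"linear":[5,-175,9],"rotation":[0.305,-0.273,1.357],"jaw":0.95},{"linear":[6,-189,10],"rotation":[0.329,-0.294,1.465],"jaw":0.95},{"linear":[6,-203,11],"rotation":[0.354,-0.316,1.574],"jaw":0.95},{"linear":[6,-210,11],"rotation":[0.366,-0.327,1.628],"jaw":0.95},{"linear":[6,-210,11],"rotation":[0.366,-0.327,1.628],"jaw":0.95},{"linear":[6,-210,11],"rotation":[0.366,-0.327,1.628],"jaw":0.95}]' 50
python3 - <<'E'
from h import *
o,B=box([572,19,120],-83.2)
s=get_state();print(np.round(s["qpos"],2),B.T@(s["tcp_pos"]-o))
rel(o+B@np.array([0,0,-20.]),np.stack([-B[:,0],B[:,1],-B[:,2]],1))
r=capture("wrist");cv2.imwrite("pics/w12.png",r["image"][:,:,::-1])
r=capture("scene");cv2.imwrite("pics/s12.png",cv2.resize(r["image"][140:260,240:380,::-1],None,fx=5,fy=5,interpolation=cv2.INTER_CUBIC))
E
```

```text
t: 18.17
tcp_pos: [565.7, 64.7, 216.8]
tcp_rot: [0.16, 0.647, 0.731, -0.145]
ft_force: [-0.9, -0.7, -0.4]
grip_width: 3.4
[ 0.11  0.05 -0.04  1.48 -0.44  1.56] [ -0.89661627  -0.83396086 107.23015355]
linear [-1.0, 1.2, 127.2] rotation [-0.0033, -0.0006, 0.0036] rows>= 4.0
```

View pics/w12.png

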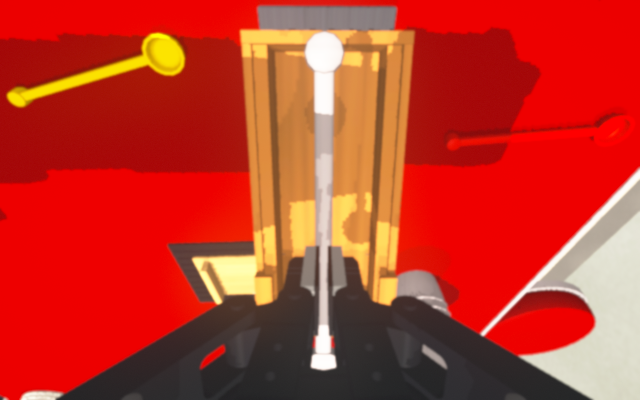

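View pics/s12.png

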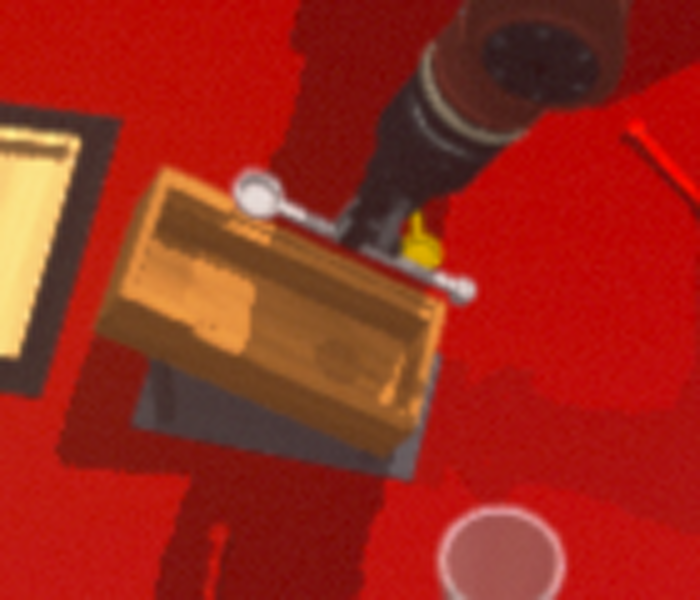

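The spoon is lined up down the middle of the box. Box walls are at x≈250–405 in the wrist view, the spoon at 324. Lowering it square to the slope.

```bash
python3 -m pendant '[{"linear":[-1,1,12],"rotation":[-0.003,0,0.004],"jaw":0.95},{"linear":[-1,1,35],"rotation":[-0.003,0,0.004],"jaw":0.95},{"linear":[-1,1,58],"rotation":[-0.003,0,0.004],"jaw":0.95},{"linear":[-1,1,80],"rotation":[-0.003,0,0.004],"jaw":0.95},{"linear":[-1,1,98],"rotation":[-0.003,0,0.004],"jaw":0.95},{"linear":[-1,1,112],"rotation":[-0.003,0,0.004],"jaw":0.95},{"linear":[-1,1,120],"rotation":[-0.003,0,0.004],"jaw":0.95},{"linear":[-1,1,123],"rotation":[-0.003,0,0.004],"jaw":0.95},{"linear":[-1,1,123],"rotation":[-0.003,0,0.004],"jaw":0.95}]' 50
python3 - <<'E'
from h import *
o,B=box([572,19,120],-83.2)
s=get_state();print(B.T@(s["tcp_pos"]-o),B.T@s["ft_force"])
rel(o+B@np.array([0,0,-29.]),np.stack([-B[:,0],B[:,1],-B[:,2]],1))
r=capture("wrist");cv2.imwrite("pics/w13.png",r["image"][:,:,::-1])
E
```

```text
t: 19.02
tcp_pos: [572.8, 12.9, 106.8]
tcp_rot: [0.162, 0.648, 0.73, -0.143]
ft_force: [-0.9, -1.0, -1.3]
grip_width: 3.9
[-5.01064023e-03  9.37889585e-02 -1.45187861e+01] [ 0.24175539 -0.99187254 -1.53772749]
linear [-0.0, -0.1, 14.5] rotation [0.0015, -0.0008, 0.0001] rows>= 1.0
```

View pics/w13.png

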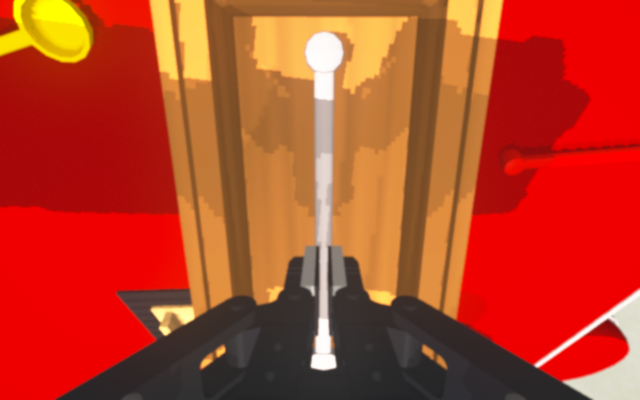

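The spoon is inside the walls, with the knob at (324,52) and the low wall at row 15. Going down slowly until contact.

```bash
python3 -m pendant '[{"linear":[0,0,3],"rotation":[0,0,0],"jaw":0.95},{"linear":[0,0,6],"rotation":[0,0,0],"jaw":0.95},{"linear":[0,0,9],"rotation":[0,0,0],"jaw":0.95},{"linear":[0,0,11],"rotation":[0,0,0],"jaw":0.95},{"linear":[0,0,11],"rotation":[0,0,0],"jaw":0.95}]' 50
python3 -m pendant '[{"linear":[0,0,1],"rotation":[0,0,0],"jaw":0.95},{"linear":[0,0,2],"rotation":[0,0,0],"jaw":0.95},{"linear":[0,0,3],"rotation":[0,0,0],"jaw":0.95},{"linear":[0,0,3],"rotation":[0,0,0],"jaw":0.95}]' 50
python3 - <<'E'
from h import *
o,B=box([572,19,120],-83.2)
s=get_state();print(B.T@(s["tcp_pos"]-o),B.T@s["ft_force"])
E
```

```text
t: 19.48
tcp_pos: [573.7, 8.4, 97.2]
tcp_rot: [0.162, 0.648, 0.73, -0.143]
ft_force: [-0.1, 0.6, -0.7]
grip_width: 3.5
t: 19.82
tcp_pos: [573.7, 7.1, 94.3]
tcp_rot: [0.162, 0.648, 0.73, -0.143]
ft_force: [-0.1, 0.3, -0.1]
grip_width: 3.4
[  0.05823514   0.30440792 -28.40346961] [-0.31406382 -0.07506568  0.02120092]
```

```bash
python3 -m pendant '[{"linear":[0,0,1],"rotation":[0,0,0],"jaw":0.95},{"linear":[0,0,2],"rotation":[0,0,0],"jaw":0.95},{"linear":[0,0,2],"rotation":[0,0,0],"jaw":0.95}]' 50
python3 -m pendant '[{"linear":[0,0,1],"rotation":[0,0,0],"jaw":0.95},{"linear":[0,0,2],"rotation":[0,0,0],"jaw":0.95},{"linear":[0,0,2],"rotation":[0,0,0],"jaw":0.95}]' 50
python3 - <<'E'
from h import *
o,B=box([572,19,120],-83.2)
s=get_state();print(B.T@(s["tcp_pos"]-o),B.T@s["ft_force"])
E
```

```text
t: 20.07
tcp_pos: [573.8, 6.1, 92.3]
tcp_rot: [0.162, 0.648, 0.73, -0.143]
ft_force: [0.5, 0.1, 0.1]
grip_width: 3.7
t: 20.32
tcp_pos: [574.0, 6.0, 92.1]
tcp_rot: [0.162, 0.648, 0.731, -0.142]
ft_force: [-7.2, 7.8, 13.9]
grip_width: 3.9
[  0.10706897   0.40515002 -30.86226064] [-1.9618435  -6.18694093 16.20315734]
```

Contact at box z = -30.9, as predicted. Opening a little and retreating square to the slope.

```bash
python3 -m pendant '[{"linear":[0,0,0],"rotation":[0,0,0],"jaw":0.75},{"linear":[0,0,0],"rotation":[0,0,0],"jaw":0.55},{"linear":[0,0,0],"rotation":[0,0,0],"jaw":0.5},{"linear":[0,0,0],"rotation":[0,0,0],"jaw":0.5},{"linear":[0,0,-3],"rotation":[0,0,0],"jaw":0.5},{"linear":[0,0,-12],"rotation":[0,0,0],"jaw":0.5},{"linear":[0,0,-30],"rotation":[0,0,0],"jaw":0.5},{"linear":[0,0,-60],"rotation":[0,0,0],"jaw":0.5},{"linear":[0,0,-95],"rotation":[0,0,0],"jaw":0.5},{"linear":[0,0,-130],"rotation":[0,0,0],"jaw":0.5},{"linear":[0,0,-150],"rotation":[0,0,0],"jaw":0.5},{"linear":[0,0,-150],"rotation":[0,0,0],"jaw":0.5}]' 50
python3 - <<'E'
from h import *
o,B=box([572,19,120],-83.2)
r=capture("wrist");cv2.imwrite("pics/w14.png",r["image"][:,:,::-1])
for n in ["spoon_tail","spoon_tip"]:
    print(n,[(round(d["score"],2),np.round(B.T@(d["centre"]-o)).tolist()) for d in place_of("wrist",n)[:3]])
r=capture("scene");cv2.imwrite("pics/s14.png",cv2.resize(r["image"][120:270,150:380,::-1],None,fx=3.4,fy=3.4,interpolation=cv2.INTER_CUBIC))
E
```

```text
t: 21.32
tcp_pos: [567.9, 70.6, 234.0]
tcp_rot: [0.165, 0.648, 0.731, -0.14]
ft_force: [0.2, 0.2, 0.4]
grip_width: 21.1
spoon_tail [(0.79, [-33.0, 132.0, -111.0]), (0.67, [-101.0, 4.0, -34.0]), (0.66, [-77.0, -300.0, -91.0])]
spoon_tip [(0.79, [-45.0, 307.0, -103.0]), (0.7, [81.0, 4.0, -34.0]), (0.57, [-119.0, -124.0, -65.0])]
```

View pics/w14.png

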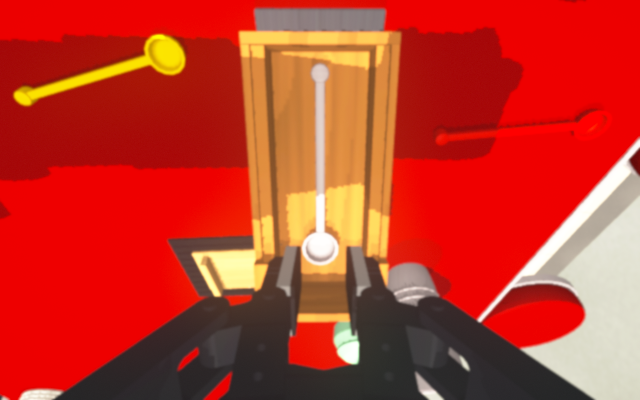

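View pics/s14.png

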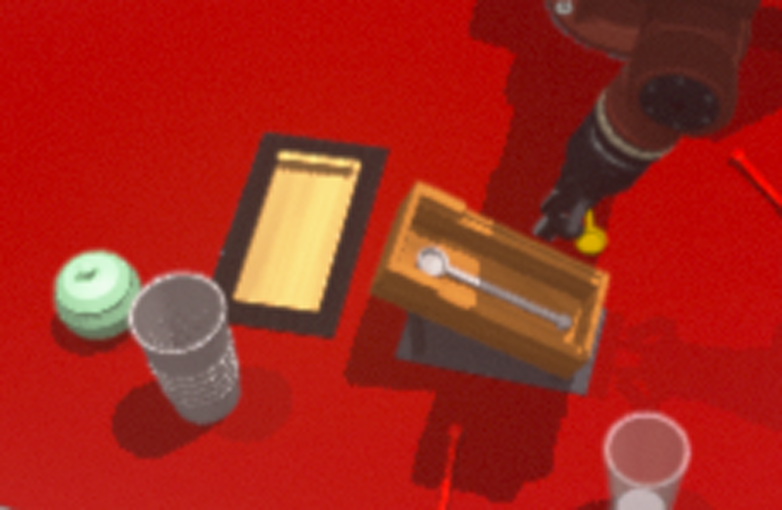

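The spoon lies in the box: tail about (-101,4,-34), tip about (81,4,-34) in box coordinates. One more check after a pause, then I'll hand in.

```bash
python3 -m pendant '[{"linear":[0,0,-10],"rotation":[0,0,0],"jaw":0.5},{"linear":[0,0,-10],"rotation":[0,0,0],"jaw":0.5},{"linear":[0,0,-10],"rotation":[0,0,0],"jaw":0.5},{"linear":[0,0,-10],"rotation":[0,0,0],"jaw":0.5},{"linear":[0,0,-10],"rotation":[0,0,0],"jaw":0.5},{"linear":[0,0,-10],"rotation":[0,0,0],"jaw":0.5}]'
python3 - <<'E'
from h import *
o,B=box([572,19,120],-83.2)
capture("wrist")
for n in ["spoon_tail","spoon_tip"]:
    print(n,[(round(d["score"],2),np.round(B.T@(d["centre"]-o)).tolist()) for d in place_of("wrist",n)[:4]])
capture("scene")
for n in ["lid","mat","mixing_cup","tumbler","sugar_bowl"]:
    print(n,[(round(d["score"],2),np.round(d["centre"]).tolist()) for d in place_of("scene",n)[:1]])
job_done()
E
```

```text
t: 22.02
tcp_pos: [565.0, 72.6, 235.8]
tcp_rot: [0.162, 0.648, 0.731, -0.143]
ft_force: [0.4, 0.1, 0.4]
grip_width: 21.6
spoon_tail [(0.74, [-3.0, 3.0, -38.0]), (0.73, [-31.0, 132.0, -111.0]), (0.58, [-71.0, -302.0, -91.0])]
spoon_tip [(0.89, [-46.0, 308.0, -103.0]), (0.83, [-117.0, -124.0, -65.0]), (0.6, [81.0, 5.0, -35.0])]
lid [(0.69, [521.0, -258.0, -0.0])]
mat [(0.74, [757.0, -257.0, 3.0])]
mixing_cup [(0.8, [756.0, -260.0, 4.0])]
tumbler [(0.66, [733.0, 237.0, 1.0])]
sugar_bowl [(0.81, [698.0, -421.0, 3.0])]
the job is handed in; nothing more can be done
```

The job is handed in at about 22 s of the 64 s allowed; no verdict was reported.

I pinched the lid's bar and raised the low end about 3.5° over the lip. I then drew the lid 80 mm down the slope and set it level on the mat, pressing with 13–18 N before letting go. I took the stainless spoon at its middle and laid it along the box floor, pressing with about 16 N before letting go.

| Last check | Result |
|---|---|
| Lid centre | (521, -258), about 5 mm from the mat centre I measured at (517, -261); looked flat, bar up |
| Spoon tip, box frame | (81, 5, -35), unchanged from the check 0.7 s earlier, so it is not sliding |
| Spoon tail, box frame | (-101, 4, -34) in the first check |
| Mixing cup, tumbler, sugar bowl | within about 4 mm of where they started |
| Robot | clear of everything |

**Checks that disagreed:**
- **Spoon tail:** the last look put it at x = -3, the middle of the spoon. I took that as a false detection, because the earlier picture and the steady tip both support -101.
- **Mat:** the last look reported it at the mixing cup's position. I ignored that, because the mat is fixed and the picture shows the lid lying on it.
- **Gripper width:** it read 2–4 mm less than the true thickness of both things while they were held. Neither slipped.

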